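# Roll the reference roller up to the detector and lock it in

## Robot

A 6-joint arm with a two-finger parallel gripper is mounted at the origin on a cart in front of the work surface, level with it; the furniture and walls round the work are solid. World frame = base frame: x ahead of the robot, y to its left, z up, the work surface at z = 0. Lengths are in m, angles in degrees, forces in N, time in s.
With the tool pointing down it reaches from about 0.375 to 0.75 m from the base axis. Payload 9 kg.
Tool frame: the origin (TCP) lies where the fingers leave the gripper's body, on its centre line; the fingertips stand 73 mm ahead of it and the grasp point (between the pads) lies 54 mm ahead of it (robot.tip_reach is the distance from the TCP to the fingertips, in m); z points along the fingers, y is the line along which they close (so a half turn about z gives the same grasp; the last joint's range is limited). The gripper opens to 85 mm and grips with 20 to 120 N. Pads are 22 mm wide; open, the fingers measure 114 mm over their backs; the gripper's body (76 mm by 85 mm) begins 54 mm behind the grasp point. The pads swing forward as they close: fully open they stand 13 mm farther back than shut.
Start: joints at [53.875, 5.964, 5.575, 89.605, 0, 77.527], TCP at [0.241, 0.55, 0.304] pointing down, gripper open.
Joint ranges: [-171.21, 171.21], [-48.23, 106.86], [-62.78, 66.21], [-105.2, 120.99], [-86.42, 89.51], [-180, 180]. Speed limits (degrees/s): [127.2, 127.2, 147.25, 180, 180, 180].

## Interface

Orientations are given as [roll, pitch, yaw] about the fixed x, y, z axes, in that order (R = Rz(yaw) Ry(pitch) Rx(roll)).
In Python, from plant import robot gives the robot as it stands. Calls block until the motion is done:
- robot.move_pose(position, orientation): joint-space move of the TCP to a pose.
- robot.line_to(position, vel=0.15, rotation=None, guard=None): straight line of the TCP; rotation=None keeps the orientation; vel is the mean speed in m/s. With guard (N) it stops when the force on the tool has changed by that much, and returns True; else False.
- robot.goto_joints(angles): joint-space move.
- robot.set_gripper(opening): finger opening in m; the grip force is fixed at half the most; returns when the fingers have stopped.
- robot.pause(seconds).
- robot.ik(position, orientation): joint angles nearest the present ones, or None.
- robot.observe(): the state.
- robot.grab_frame(name): name is "scene" or "top"; returns the picture (384x512x3 uint8, blue, green, red); there is no depth.
- robot.get_calibration(name): a dict with "vertical_fov" (degrees; the focal length in pixels is half the picture's height over the tangent of half this angle, whatever the lens; pixels are square), "cx", "cy" (the principal point, pixels), "rvec" (rotation vector, rad) and "tvec" (3), from world to camera coordinates, as OpenCV has them. Camera axes: x right, y down, z forward; pixel columns grow to the right and rows downward; lengths in m; the calibration is good to about 2 mm. A picture is of the moment at which its call begins. get_calibration takes no time and is no camera call.
A pose or a line that the arm cannot do raises robot.IKError and nothing moves.
- robot.job_done(): hands the job in; it is judged then, once.
The state is a dict: "time": time; "q": joint angles; "qvel": joint speeds; "joint_torque": joint torques, N m; "tool_pos": TCP position; "tcp_rot": TCP orientation; "ft_force": force on the tool from outside, world axes, zero at the start; "torque": the same for the moment, N m; "gripper_width": finger opening in m; "gripper_force": force on a finger pad.
Only numpy, scipy, OpenCV 4.12 (cv2) and the standard library are available. Lean on these libraries where they do the work, as an engineer would, in place of code of your own. Each camera call takes 0.05 s, during which the arm holds its last target. There are 200 camera calls.

## Task

With a fingertip behind it, slowly (about 5 cm a second) and gently push the steel roller up the loading ramp, over the small crest at the top and against the black stop plate of the detector, without ever letting it run free or roll back down. Then push the pivoting keeper arm by its pin until it lies fully across the ramp behind the roller, and move away. Do not grip or lift the roller, and leave the jar, the clamp and the adapter where they are.

Things in the scene. Friction and masses are not known exactly. Their poses are not given: they have to be found in the camera images.
- ramp: Fixed aluminium loading ramp, base 315 x 124 mm. Origin on the table under the middle of the track; +x points up the ramp to the detector, +y to the left looking up it, z up. Track 84 mm wide, flanked by grey guides 9 mm thick that rise 10 mm above it. Level part: 12 mm above the table, from x=-0.135 (open end, 3 mm lip) to x=-0.070; from there it rises evenly (7 degrees) to the crest.
- crest (a point): Crest of the track, ramp frame (0.075, 0, 0.030), on the track surface. Beyond it the track dips by 5 mm towards the black stop plate, so that the roller stays at the plate by itself; on the slope below the crest it rolls back when let go.
- roller: Loose plain steel cylinder, polished (friction about 0.3), 44 mm diameter, 80 mm long, about 0.3 kg, lying across the track on the level part at the foot of the ramp. Origin at its centre, own y along its axis (it turns about y as it rolls).
- seat (a point): Where the roller's centre is when it rests against the stop plate: ramp frame (0.089, 0, 0.050). The black plate's face is at x=0.111, its top at z=0.072; a round detector can behind it reaches to x=0.18, top at z=0.071.
- keeper (a joint): Keeper: flat dark steel arm 94 x 8 mm, 44 to 56 mm above the table, turning level on a post on the right side of the ramp (looking up it). In rad: 0 = points down the ramp beside the track, negative = swung outward (starts at -0.2 to 0), 1.571 = fully across behind the roller, at its end stop. Clockwise from above grows. Light friction (0.6 N at the pin); stays where left.
- keeper_pivot (a point): Turning axis of the keeper (vertical), ramp frame (0.057, -0.064, 0.050).
- keeper_pin (a point): Upright round steel pin near the free end of the keeper, 12 mm diameter, 86 mm from the pivot axis, from 55 to 85 mm above the table; the point is on its axis 73 mm above the table. Push it sideways to turn the keeper.
- amber_jar: Bystander: screw-cap jar, amber body and white cap, 54 mm diameter, 58 mm tall, standing beyond the ramp; origin under its centre.
- clip: Bystander: black spring clamp, 32 x 77 x 20 mm, lying beside the ramp; origin under its centre.
- adapter: Bystander: small pale nickel coaxial adapter, 24 x 26 x 14 mm, lying on the robot's side of the ramp; origin at its underside.
There are look-alikes about, which are no part of the job. Leave any purple look-alike of the roller alone.

How it is judged:
By the outcome, as a careful person would: the job done as asked, in the order asked, and still so for the second after the job is handed in, with the robot touching nothing.
It also fails if it takes over 56 s, if anything falls off the work surface, if the arm or the gripper's body presses on something with over 40 N, if the wrist force passes 120 N, or if a joint passes its speed limit or range.

## Working session

There is one attempt and no reset: what is moved stays moved. The work goes in short steps, each a Python script; the robot and the scene stay as the last script left them, time stands still between calls to the robot, and variables do not carry over. Pictures are saved under pics/ and viewed, at most 10 in all, crops included, and the job is handed in when it is done.

```bash
ls; mkdir -p pics
python3 - <<'E'
from plant import robot
import cv2
for n in("scene","top"):
    cv2.imwrite(f"pics/{n}0.png",robot.grab_frame(n)); print(n,robot.get_calibration(n))
s=robot.observe(); print(s); print(robot.tip_reach)
E
```

```text
pics
scene {'vertical_fov': 42.63472848892695, 'cx': 244.87039538529703, 'cy': 186.1098099968426, 'rvec': array([ 1.98136361, -0.53730563,  0.34801318]), 'tvec': array([-0.53963552,  0.11136499,  0.84963863])}
top {'vertical_fov': 51.03762828194145, 'cx': 259.3648016241848, 'cy': 194.8072724513487, 'rvec': array([ 2.18623347, -2.15989572,  0.07753344]), 'tvec': array([-0.21749141,  0.50340421,  0.8816804 ])}
{'time': 0.1, 'q': array([ 5.38746816e+01,  5.99562969e+00,  5.53104093e+00,  8.96048954e+01,
       -1.02539227e-03,  7.75263691e+01]), 'qvel': array([ 3.16854209e-05, -1.75626659e-01,  8.31514174e-02, -4.75248412e-02,
       -1.86449664e-02, -2.92773248e-02]), 'joint_torque': array([ 8.11954436e-03, -5.58208644e+01,  5.04717565e+01,  1.30960104e-02,
       -2.15962232e-04, -2.17881802e-05]), 'tool_pos': array([0.24057178, 0.54942066, 0.30319106]), 'tcp_rot': array([-1.79931934e+02, -1.40067146e-02,  1.56348305e+02]), 'ft_force': array([0.55813864, 0.59773044, 0.0780139 ]), 'torque': array([ 0.0308053 , -0.01435568,  0.01835141]), 'gripper_force': 0.0, 'gripper_width': 0.08560933110092525}
0.0726
```

View pics/scene0.png

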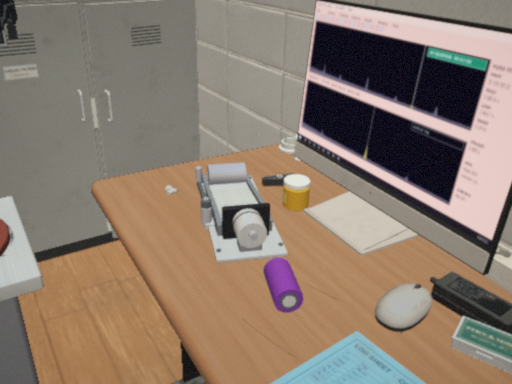

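View pics/top0.png

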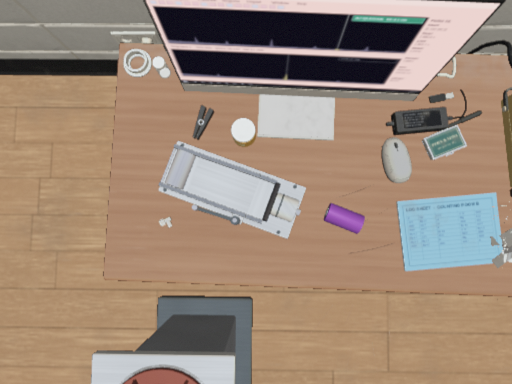

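The top view shows the ramp from (160,165) to (300,215), with its foot at upper left and the detector at right. Roller candidates:
- The grey cylinder at the foot, about (178,168) top and (227,173) scene. It lies on the track and is plain steel, so I choose it.
- The purple cylinder at (344,218) top, a look-alike to leave alone.
- The detector can at (287,207) top, which is fixed.

Next I check that choice in close crops.

Run:
```python
import cv2
a=cv2.imread("pics/top0.png")[132:247,150:315]
cv2.imwrite("pics/c1.png",cv2.resize(a,None,fx=4.8,fy=4.8,interpolation=cv2.INTER_CUBIC))
a=cv2.imread("pics/scene0.png")[155:265,185:320]
cv2.imwrite("pics/c2.png",cv2.resize(a,None,fx=5,fy=5,interpolation=cv2.INTER_CUBIC))
```

```text
(no output)
```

View pics/c1.png

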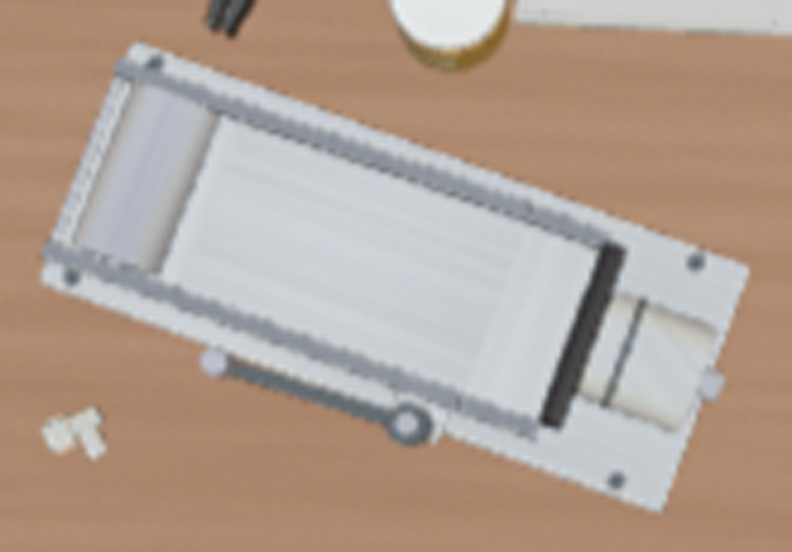

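View pics/c2.png

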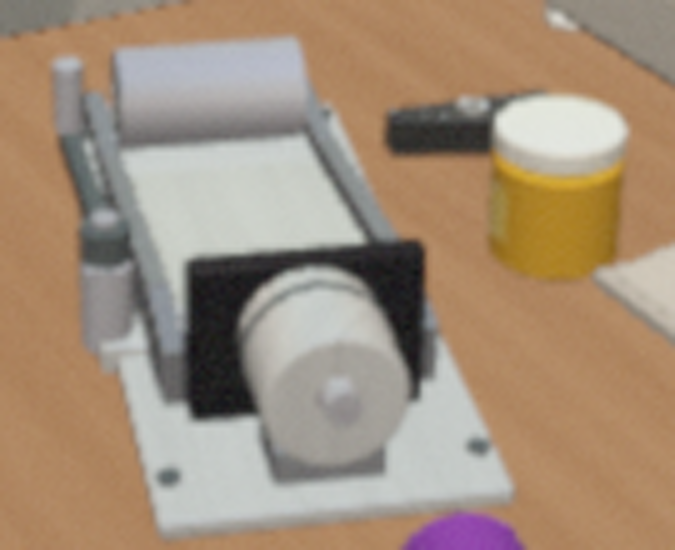

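The crops confirm it: the plain grey steel cylinder lies across the track at the foot, with the lip behind it. The keeper lies beside the track on the robot's side, with its pin top at crop (214,360) and its pivot cap at (408,425). Now I fit the ramp pose using both views.

```bash
cat > h.py <<'E'
import numpy as np, cv2
from plant import robot
def proj(n,P):
    c=robot.get_calibration(n); f=192/np.tan(np.radians(c["vertical_fov"]/2))
    K=np.array([[f,0,c["cx"]],[0,f,c["cy"]],[0,0,1]])
    return cv2.projectPoints(np.atleast_2d(np.asarray(P,float)),c["rvec"],c["tvec"],K,None)[0].reshape(-1,2)
def ray(n,uv,z):
    from scipy.optimize import fsolve
    return fsolve(lambda p: proj(n,[p[0],p[1],z])[0]-uv,[.45,.1])
def r2w(p,xyz,):
    x,y,z=np.asarray(xyz,float).T; c,s=np.cos(p[2]),np.sin(p[2])
    return np.stack([p[0]+c*x-s*y,p[1]+s*x+c*y,z],-1)
E
python3 - <<'E'
from h import *
from scipy.optimize import least_squares
T=lambda u:(np.array(u)+.5)/4.8-.5+[150,132]
S=lambda u:(np.array(u)+.5)/5-.5+[185,155]
# base: x -.135...18, y +-.062 ; zb = base plate top
def model(p):
    x,y,a,th,zb,w,zp,xp=p
    pin=[.057-.086*np.cos(th),-.064+.086*np.sin(th),.085]
    A=proj("top",r2w(p,[[-.135,.062,zb],[-.135,-.062,zb],[.18,-.062,zb],[.18,.062,zb],[.057,-.064,zp],pin,[.115,w,.072],[.115,-w,.072]]))
    B=proj("scene",r2w(p,[[.18,-.062,zb],[.18,.062,zb],pin,[.057,-.064,zp],[.111,-w,.072],[.111,w,.072]]))
    return np.r_[A,B]
obs=np.r_[T([[132,42],[42,278],[660,512],[748,266],[408,425],[214,360],[614,246],[553,424]]),
          S([[163,525],[512,489],[68,60],[103,212],[190,260],[422,242]])]
c0=ray("top",T([395,278]),0.02); 
r=least_squares(lambda p:np.r_[(model(p)-obs).ravel(),(p[4]-.005)*300,(p[6]-.06)*300],[*c0,np.radians(-108),-.1,.005,.045,.06,0],loss="soft_l1")
p=r.x; print(np.round(p,4),np.degrees(p[2]),np.degrees(p[3])); print(np.round(model(p)-obs,1).tolist())
np.save("p.npy",p)
for uv in ([105,166],[189,191],[147,179]):
    w=ray("top",T(uv),.034)-p[:2]; c,s=np.cos(p[2]),np.sin(p[2]); print("roller",c*w[0]+s*w[1],-s*w[0]+c*w[1])
h=np.degrees(p[2])
for nm,q,yaw in (("roll",[-.15,0,.1],h+180),("seat",[.055,0,.113],h+180),("pin0",[-.03,-.085,.135],h+270),("pin1",[.03,.022,.135],h+180)):
    w=r2w(p,[q])[0]; print(nm,w,np.hypot(*w[:2]),robot.ik(w,[180,0,yaw]))
E
```

```text
[ 0.5276 -0.1275 -1.9139 -0.04    0.0064  0.0416  0.0611  0.    ] -109.66081656916772 -2.2935180912858386
[[0.6, -0.2], [-0.4, 0.8], [0.6, 0.4], [0.9, 0.3], [-0.1, -0.2], [0.2, 0.3], [-0.1, -0.3], [-1.1, -0.5], [-0.5, 0.3], [1.2, 0.1], [0.2, -0.0], [0.5, 0.2], [-0.4, -1.7], [-0.5, -1.9]]
roller -0.11879896369490216 -0.0012530648183356266
roller -0.07797915537850544 0.001381550738323526
roller -0.09828781655326747 -0.0001523520171204107
roll [0.57809873 0.01371689 0.1       ] 0.5782614400184736 [-11.59190519   6.05191611 -15.7411963   68.2068876    0.
  98.06891138]
seat [ 0.50912621 -0.17933178  0.113     ] 0.5397864235362309 [-33.29616429  -1.24523409 -21.82675719  69.4184769    0.
  76.36465228]
pin0 [ 0.45768    -0.07068885  0.135     ] 0.46310678298962843 [-25.03117488 -16.47619581 -33.23463565  73.24156016   0.
  -5.37035831]
pin1 [ 0.53825491 -0.16319119  0.135     ] 0.5624497415333739 [-30.18838803   1.73517277 -16.47909825  71.78572898   0.
  79.47242854]
```

The fit is good (about 1 px): ramp heading -109.7°, roller at ramp x ≈ -0.098. Next I close the fingers, place them behind the roller over the lip and check before pushing.

```bash
cat >> h.py <<'E'
p=np.load("p.npy"); H=np.degrees(p[2])
def W(x,y,ztip): return r2w(p,[[x,y,ztip+robot.tip_reach]])[0]
def shot(n,name,box,k):
    x0,y0,x1,y1=box
    cv2.imwrite(name,cv2.resize(robot.grab_frame(n)[y0:y1,x0:x1],None,fx=k,fy=k,interpolation=cv2.INTER_CUBIC))
def st(m):
    s=robot.observe(); d=s["tool_pos"][:2]-p[:2]; c,n=np.cos(p[2]),np.sin(p[2])
    print(m,round(s["time"],2),"ramp xy",np.round([c*d[0]+n*d[1],-n*d[0]+c*d[1]],4),"tip z",round(s["tool_pos"][2]-robot.tip_reach,4),"F",np.round(s["ft_force"],2))
E
python3 - <<'E'
from h import *
robot.set_gripper(0.0)
robot.move_pose(W(-.152,0,.12),[180,0,H+180]); st("above")
print(robot.line_to(W(-.152,0,.021),vel=.08,guard=6)); st("down")
shot("scene","pics/d1.png",(150,60,330,220),3.6)
E
```

```text
above 3.16 ramp xy [-0.1528 -0.0002] tip z 0.1202 F [ 0.84  0.17 -0.67]
False
down 4.55 ramp xy [-0.1521  0.0004] tip z 0.0216 F [-0.43 -0.4   0.02]
```

View pics/d1.png

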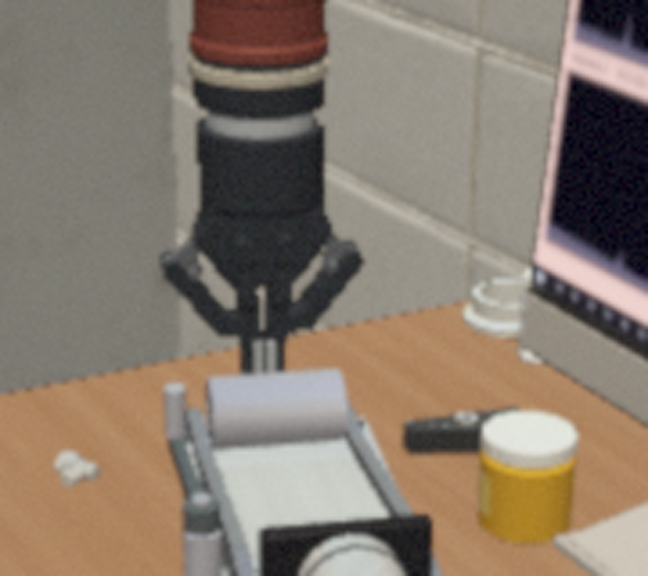

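The closed fingertips stand centred behind the roller, clear of the jar and clamp (roller at crop (277,405), fingers at (262,355)). I approach slowly, then push in one continuous line up the ramp.

Run:
```python
from h import *
robot.line_to(W(-.136,0,.021),vel=.02); st("near")
print(robot.line_to(W(.0575,0,.040),vel=.045,guard=7)); st("end")
robot.pause(.3); st("hold")
shot("top","pics/e1.png",(150,132,315,247),4.8)
shot("scene","pics/e2.png",(185,155,320,265),5)
```

```text
near 5.55 ramp xy [-0.1361 -0.    ] tip z 0.021 F [0.18 0.49 0.5 ]
True
end 9.53 ramp xy [ 0.055  -0.0003] tip z 0.0394 F [-0.05  0.04  0.25]
hold 9.83 ramp xy [ 0.055  -0.0006] tip z 0.039 F [0.73 0.68 0.35]
```

View pics/e2.png

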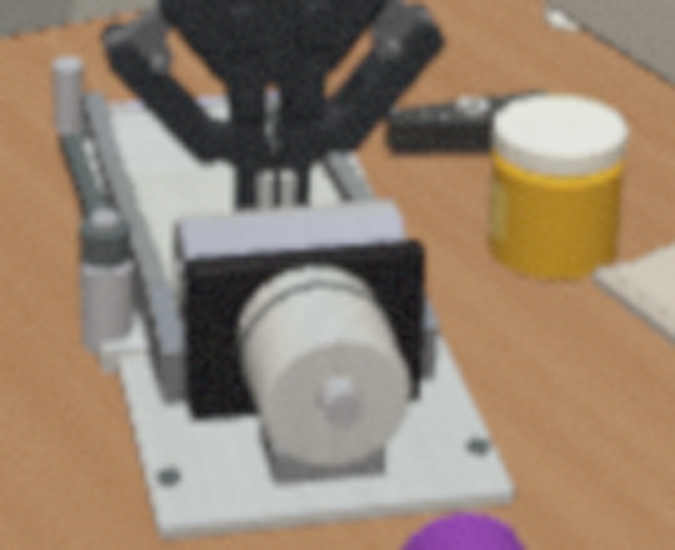

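The roller (crop (290,232)) lies parallel against the black plate, with the fingertip still behind it. The guard tripped at tool x = 0.055, where the seat predicts 0.056. Now I back off, check that it stays and go to the outer side of the keeper pin.

Run:
```python
from h import *
robot.line_to(W(.020,0,.038),vel=.05)
robot.line_to(W(.015,0,.13),vel=.12)
robot.move_pose(W(-.03,-.105,.13),[180,0,H+270]); st("out")
print(robot.line_to(W(-.03,-.105,.064),vel=.08,guard=6)); st("down")
a=robot.grab_frame("scene")[120:265,170:320]; b=robot.grab_frame("top")[120:265,150:315]
cv2.imwrite("pics/f1.png",np.hstack([cv2.resize(a,(400,387)),cv2.resize(b,(400,387*0+351))[:387] if 0 else cv2.resize(b,(400,387))]))
```

```text
out 13.05 ramp xy [-0.0299 -0.105 ] tip z 0.1298 F [-0.14 -0.66  0.69]
False
down 14.03 ramp xy [-0.03   -0.1047] tip z 0.0645 F [-0.05  0.15  0.35]
```

View pics/f1.png

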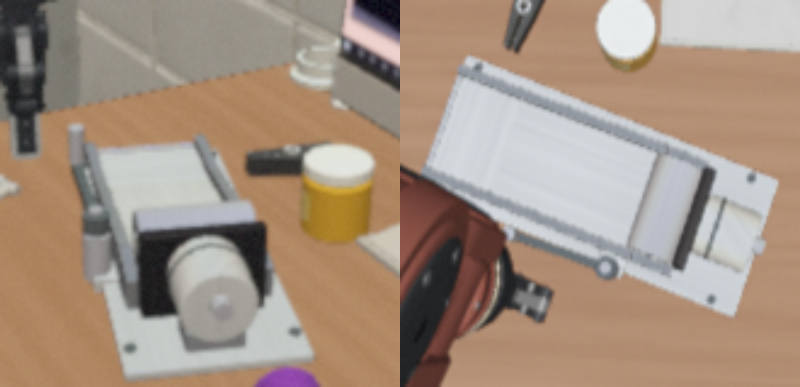

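The roller stays against the plate on its own (right half, (668,205)), and the finger is clear outside the pin. Now I swing the keeper along its arc, turning the tool with it.

Run:
```python
from h import *
d=.017
def go(t,v,g,d=d):
    n=np.array([np.sin(t),np.cos(t)]); c=np.array([.057-.086*np.cos(t),-.064+.086*np.sin(t)])-d*n
    return robot.line_to(W(*c,.064),vel=v,rotation=[180,0,H+270-np.degrees(t)],guard=g)
go(-.04,.05,6,d=.022)
for t in np.radians(np.arange(10,86,15)):
    if go(t,.06,6): st(f"guard at {np.degrees(t):.0f}"); break
else:
    st("85"); print(go(np.pi/2,.02,5,d=.012)); st("end")
b=robot.grab_frame("top")[120:265,150:315]; a=robot.grab_frame("scene")[120:265,170:320]
cv2.imwrite("pics/g1.png",np.hstack([cv2.resize(a,(400,387)),cv2.resize(b,(400,351)) if 0 else cv2.resize(b,(400,387))]))
```

```text
85 17.81 ramp xy [0.0323 0.02  ] tip z 0.064 F [ 0.11 -0.09  0.08]
True
end 18.26 ramp xy [0.0393 0.0212] tip z 0.0638 F [2.55 2.3  2.68]
```

View pics/g1.png

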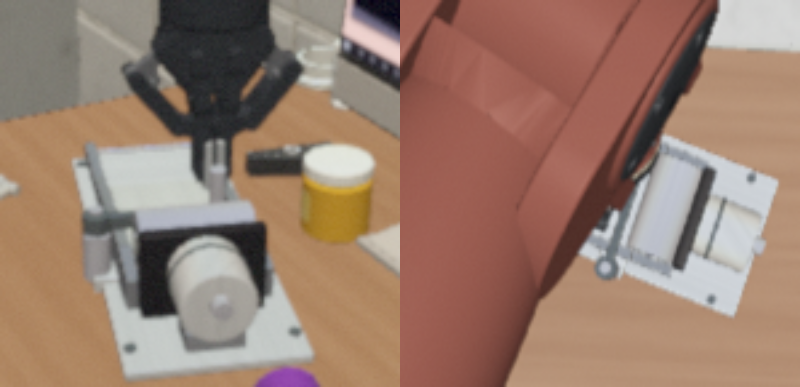

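The keeper now lies across behind the roller, and the guard tripped at 0.0393 where the end stop should be at 0.040. One more gentle nudge to make sure it's at the stop, then I retreat and look.

Run:
```python
from h import *
print(robot.line_to(W(.046,.0215,.064),vel=.015,guard=8)); st("nudge")
robot.line_to(W(.005,.0215,.066),vel=.06)
robot.line_to(W(-.03,.0215,.17),vel=.15)
robot.move_pose(W(-.21,.05,.2),[180,0,H+180]); st("away")
b=robot.grab_frame("top")[132:247,150:315]
cv2.imwrite("pics/i1.png",cv2.resize(b,None,fx=4.8,fy=4.8,interpolation=cv2.INTER_CUBIC))
m=(proj("top",r2w(p,[[.057,.022,.085],[.057,-.064,.061],[.089,0,.072]]))-[150,132])*4.8; print(np.round(m))
```

```text
True
nudge 18.62 ramp xy [0.0394 0.0211] tip z 0.0635 F [1.98 3.19 1.56]
away 20.99 ramp xy [-0.2097  0.0498] tip z 0.199 F [ 0.4  -0.62 -0.22]
[[472. 235.]
 [406. 422.]
 [523. 310.]]
```

View pics/i1.png

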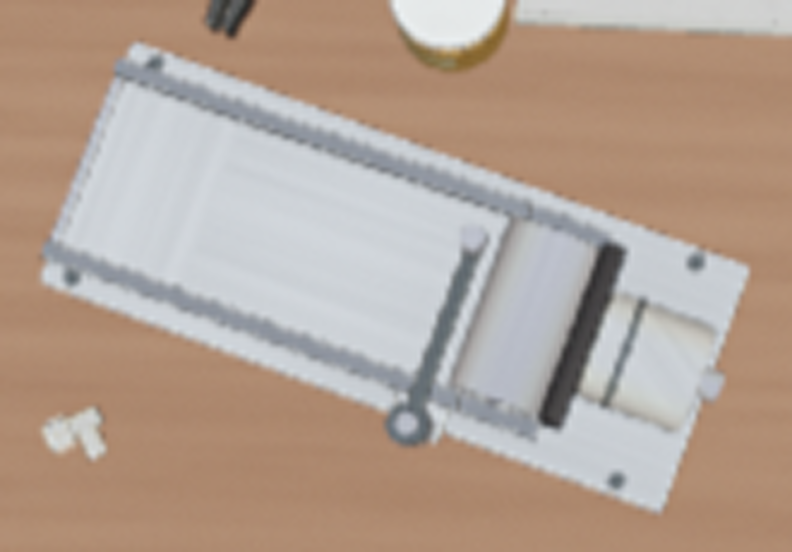

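The pin is at (474,237), against (472,235) predicted for fully across. The roller sits against the plate with the keeper parallel behind it, and the jar, clamp and adapter haven't moved. The arm is clear, so I hand in.

```bash
python3 -c "
from plant import robot
print(robot.job_done())"
```

```text
the job is handed in; nothing more can be done
None
```

The roller is against the stop plate, the keeper is fully across behind it, the jar, clamp and adapter are where they were, and I handed the job in at about 21 s of robot time (no verdict was returned).

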